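Issue one insert from the magazine feeder

TASK

Press the black palm plunger of the insert feeder all the way down once and let it spring right back up, so that the feeder pushes a single white insert out into the lane in front of its magazine. Then nudge that insert with the fingertips along the lane into the pick-up nest until it is fully home against the end stop, which leaves the outlet free for the next stroke. Nothing is to be grasped or lifted; leave the other inserts in the magazine and everything else on the table where it is.

Things in the scene. Friction and masses are not known exactly. Their poses are not given: they have to be found in the camera images.
- feeder: the magazine feeder, fixed to the table: steel, with a blue magazine. Origin: under the middle of the magazine, at mat level; x runs from the lane (-x, front) through the magazine to the plunger, y along the lane to the pick-up nest, z up. Magazine 43 x 57 mm, its top 70 mm above the mat; press frame behind it, 73 mm high from x = 40 to 120 mm, with a brass bush up to 91 mm
- outlet (a point): point on the lane floor where the fed insert's centre comes out, at x = -39, y = 0, z = 10 mm in the feeder's frame. The lane floor runs from x = -68 to -21.5 and y = -64 to +106 mm. Fences 5 mm high stand on it, inner faces at x = -21.5 (from y = 29 on, flush with the magazine's front) and -57.5 (from y = -30 on). The lane is open at its -y end
- nest_home (a point): centre of the pick-up nest's dark floor: where the centre of the insert's underside lies when fully home, at x = -38, y = 75, z = 10 mm in the feeder's frame. The nest begins at y = 56 mm and is 33 mm wide between fences 5 mm high (the front one tapers in to x = -54.5); the end stop, 14 mm high, has its face at y = 97 mm
- plunger (a joint): how far the palm plunger is pushed down, in m: 0 = up, 0.025 = fully down on its stop. A spring lifts it again (pressed slowly it needs about 4 N at the start and 8 N at the bottom). A wedge drives the feed blade forward 1.74 times as far; only a full stroke brings the insert clear of the magazine
- plunger_top (a point): centre of the top of the plunger's black mushroom head, 42 mm across, 115 mm above the mat and 72 mm behind the magazine's middle at rest
- insert_1: the lowest white plastic insert in the magazine, the one that is fed, a block 30 (its x) x 44 (its y) x 18 mm high, slippery acetal, about 50 g; origin at the centre of its underside. It starts with its axes along the feeder's
- insert_2: the second white insert, same size, resting on the first; it drops to the floor of the magazine when the plunger has gone back up. Origin at the centre of its underside
- insert_3: the third white insert, same size, on top of the stack. Origin at the centre of its underside
- hex_key: black L-shaped hex key, 35 x 90 mm and 8 mm thick, lying on the mat to the right of the feeder; a bystander, origin at the middle of its underside
- connector_tan: tan connector housing, 16 x 39 x 17 mm, lying on the left of the table; a bystander, origin at the middle of its underside
- connector_black: black connector housing, 13 x 27 x 13 mm, lying on the left of the table; a bystander, origin at the middle of its underside
- screw_black: black cap screw standing on its head, 16 mm across and 28 mm high, left of the table's middle; a bystander, origin at the middle of its underside
- gauge_block: ground steel gauge block with two holes, 25 x 46 x 16 mm, at the left of the table; a bystander, origin at the middle of its underside
- tube_fitting: push-in elbow tube fitting, tan and metal, 28 x 38 x 14 mm, right of the feeder; a bystander, origin at the middle of its underside
- terminal_strip: tan four-way terminal strip, 17 x 44 x 16 mm, at the right of the table; a bystander, origin at the middle of its underside
Not all that is in view belongs to the job. Leave any green, orange or yellow look-alike of the insert_3 alone.

How it is judged (in metres and radians):
On the way, in this order (a step that is already met when the one before it is completed fails the run):
1. the plunger is fully down and the insert is out of the magazine, in the lane (value of joint plunger above 0.0235 m and x of insert_1 in the frame of feeder below -0.037 m), for 0.05 s.
2. the plunger has sprung back up and the next insert has dropped, while the fed one still lies before the magazine (value of joint plunger below 0.003 m and z of insert_2 in the frame of feeder below 0.013 m and x of insert_1 in the frame of feeder below -0.037 m and y of insert_1 in the frame of feeder below 0.03 m), for 0.1 s.
At the end, for the whole second after the job is handed in: The fed insert lies flat in the pick-up nest, square to it (within 0.1 rad) and within 3 mm of home against the end stop, at rest; the plunger is up (within 3 mm); the other two inserts are still in the magazine, dropped down by one place (y of insert_1 in the frame of feeder between 0.072 and 0.078 m and x of insert_1 in the frame of feeder between -0.043 and -0.033 m and z of insert_1 in the frame of feeder below 0.0125 m and angle between insert_1's own z axis and vertical below 0.08 rad and angle between the x axis of insert_1 and the x axis of feeder, either way round below 0.1 rad and linear speed of insert_1 below 0.01 m/s and value of joint plunger below 0.003 m and z of insert_2 in the frame of feeder below 0.013 m and x of each of insert_2, insert_3 in the frame of feeder above -0.006 m and z of insert_3 in the frame of feeder below 0.031 m); the robot touches nothing.
It fails at once if the fed insert is lifted, or knocked off the lane (more than 8 mm up or down) (z of insert_1 in the frame of feeder above 0.018 m or z of insert_1 in the frame of feeder below 0.002 m).
It fails at once if a second insert is fed, or inserts are taken out of the magazine (x of any of insert_2, insert_3 in the frame of feeder below -0.01 m or z of insert_2 in the frame of feeder above 0.036 m or z of insert_3 in the frame of feeder above 0.054 m).
It fails at once if a bystander is moved by more than 10 mm (distance of any of hex_key, connector_tan, connector_black, screw_black, gauge_block, tube_fitting, terminal_strip from where it was at the start of the episode above 0.01 m).
It also fails if it takes over 40 s, if anything falls off the work surface, if the arm or the gripper's body presses on something with over 40 N, if the wrist force passes 120 N, or if a joint passes its speed limit or range.

ROBOT

A 6-joint arm with a two-finger parallel gripper is mounted at the origin on a cart in front of the work surface, level with it; the furniture and walls round the work are solid. World frame = base frame: x ahead of the robot, y to its left, z up, the work surface at z = 0. Lengths are in mm, angles in rad, forces in N, time in s.
With the tool pointing down it reaches from about 300 to 775 mm from the base axis. Payload 14.6 kg.
Tool frame: the origin (TCP) lies on the centre line of the jaws, within the pads' length; the fingertips stand 19 mm ahead of it and the grasp point (between the pads) is the TCP (bot.tip_reach is the distance from the TCP to the fingertips, in mm); z points along the fingers, y is the line along which they close (so a half turn about z gives the same grasp; the last joint's range is limited). The gripper opens to 85 mm and grips with 20 to 120 N. Pads are 22 mm wide; open, the fingers measure 114 mm over their backs; the gripper's body (76 mm by 85 mm) begins 54 mm behind the grasp point. The pads swing forward as they close: fully open they stand 13 mm farther back than shut.
Start: joints at [-1.192, 0.3, 1.521, -0, 1.321, -0.067], TCP at [237.141, -496.239, 215.981] pointing down, gripper open.
Joint ranges: [-3.03, 3.03], [-0.79, 2.21], [0.23, 2.52], [-1.04, 4.18], [0, 3.07], [-2.55, 2.55]. Speed limits (rad/s): [2.22, 2.22, 2.57, 3.14, 3.14, 3.14].

INTERFACE

Orientations are given as a unit quaternion [w, x, y, z].
In Python, from rig import bot gives the robot as it stands. Calls block until the motion is done:
- bot.move_to(position, orientation): joint-space move of the TCP to a pose.
- bot.servo_line(position, attitude=None, speed=150, until_force=None): straight line of the TCP; attitude=None keeps the orientation; speed is the mean speed in mm/s. With until_force (N) it stops when the force on the tool has changed by that much, and returns True; else False.
- bot.move_joints(angles): joint-space move.
- bot.move_gripper(opening, grip_force=None): finger opening in mm; grip_force is the grip in N (None keeps the last); returns when the fingers have stopped.
- bot.dwell(seconds).
- bot.ik(position, orientation): joint angles nearest the present ones, or None.
- bot.read_state(): the state.
- bot.read_camera(name): name is "side" or "top" or "wrist"; returns a dict with "image" (384x512x3 uint8, blue, green, red), "depth" (384x512 float32, mm along the optical axis (not along the pixel's ray), 0 where there is no reading), "fovy" (degrees; the focal length in pixels is half the picture's height over the tangent of half this angle, whatever the lens; pixels are square), "cx", "cy" (the principal point, pixels), "eye" and "attitude" of the camera in the world; the wrist camera has in their place "mount" (4x4, takes a point from camera to tool coordinates, whose origin is the TCP and whose axes are the flange's). Camera axes: x right, y down, z forward; pixel columns grow to the right and rows downward; lengths in mm; the calibration is good to about 2 mm. A picture is of the moment at which its call begins: read the wrist's pose just before it.
A pose or a line that the arm cannot do raises bot.MotionError and nothing moves.
- bot.finish_job(): hands the job in; it is judged then, once.
The state is a dict: "clock": time; "joint_positions": joint angles; "qvel": joint speeds; "effort": joint torques, N m; "ee_pos": TCP position; "tool_rot": TCP orientation; "ft_force": force on the tool from outside, world axes, zero at the start; "moment": the same for the moment, N m; "grip_width": finger opening in mm; "grip_force": force on a finger pad.
Only numpy, scipy, OpenCV 4.12 (cv2) and the standard library are available. Lean on these libraries where they do the work, as an engineer would, in place of code of your own. Each camera call takes 0.05 s, during which the arm holds its last target. There are 200 camera calls.

## Working session

There is one attempt and no reset: what is moved stays moved. The work goes in short steps, each a Python script; the robot and the scene stay as the last script left them, time stands still between calls to the robot, and variables do not carry over. Pictures are saved under pics/ and viewed, at most 10 in all, crops included, and the job is handed in when it is done.

```bash
ls; mkdir -p pics; cat > h.py <<'E'
import numpy as np, cv2
from rig import bot
from scipy.spatial.transform import Rotation as R
def Rq(q): return R.from_quat([q[1],q[2],q[3],q[0]]).as_matrix()
def cam(n):
    s=bot.read_state(); c=bot.read_camera(n)
    f=c["image"].shape[0]/2/np.tan(np.radians(c["fovy"])/2)
    if "mount" in c:
        T=np.eye(4);T[:3,:3]=Rq(s["tool_rot"]);T[:3,3]=s["ee_pos"];T=T@np.array(c["mount"])
    else:
        T=np.eye(4);a=np.array(c["attitude"]);T[:3,:3]=a if a.ndim==2 else Rq(a);T[:3,3]=c["eye"]
    return c,f,T
def cloud(c,f,T):
    d=c["depth"];v,u=np.mgrid[:d.shape[0],:d.shape[1]]
    P=np.stack([(u-c["cx"])/f*d,(v-c["cy"])/f*d,d],-1)@T[:3,:3].T+T[:3,3]
    P[d<=0]=np.nan
    return P
E
python3 - <<'E'
from h import *
ims=[]
for n in ("top","side"):
    c,f,T=cam(n); cv2.imwrite(f"pics/{n}0.png",c["image"]); print(n,f,c["cx"],c["cy"],T.round(3).tolist())
    P=cloud(c,f,T); np.save(n+".npy",P); 
s=bot.read_state(); print(s["clock"],s["tool_rot"],s["ft_force"])
E
```

```text
pics
top 430.0122529864514 250.33386800714277 186.75456436080077 [[0.027, -0.98, 0.197, 261.144], [-1.0, -0.026, 0.008, -135.906], [-0.003, -0.197, -0.98, 1293.623], [0.0, 0.0, 0.0, 1.0]]
side 412.8088085102271 257.9879755123928 190.0981293812022 [[-0.66, -0.461, 0.593, -327.094], [-0.751, 0.413, -0.515, 602.931], [-0.008, -0.785, -0.619, 968.551], [0.0, 0.0, 0.0, 1.0]]
0.1 [-5.39377861e-04  9.75260815e-01  2.21056657e-01 -8.09916522e-05] [ 1.21232519 -0.46585047  0.1952255 ]
```

View pics/top0.png

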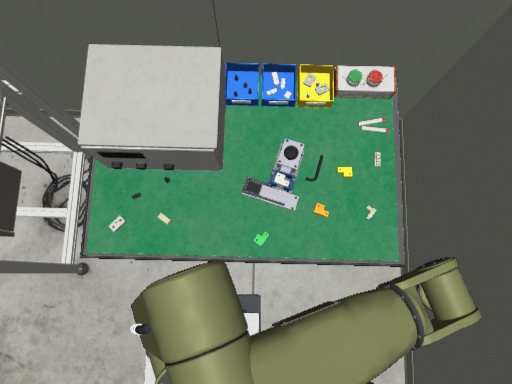

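View pics/side0.png

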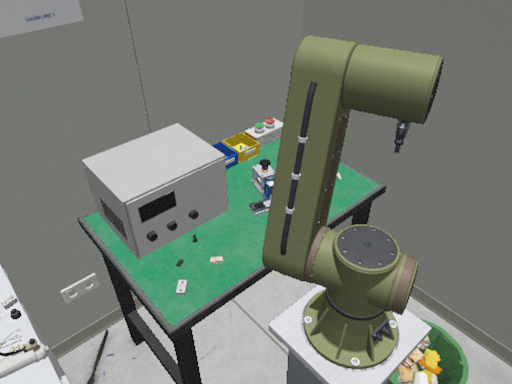

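Top view: the feeder is at about (282,180), with the plunger at (291,153) and the lane running from (298,202) to the dark nest at (250,187). The big oven is at left. The green, orange and yellow L-shapes are distractors. Next I measure from the depth.

```bash
python3 - <<'E'
from h import *
P=np.load("top.npy"); im=cv2.imread("pics/top0.png")
reg=np.zeros(P.shape[:2],bool); reg[132:215,236:306]=1
z=P[...,2]
pl=reg&(z>108)&(z<122)
print("plunger n",pl.sum(),P[pl].mean(0),np.nanmedian(z[100:250,200:240]))
q=np.argwhere(pl);print(q.min(0),q.max(0))
print("zmax",np.nanmax(z[reg]))
for lo,hi in((62,80),(84,96),(6,24)):
    m=reg&(z>lo)&(z<hi); pts=P[m][:,:2].astype(np.float32)
    r=cv2.minAreaRect(pts); print(lo,hi,m.sum(),r)
hsv=cv2.cvtColor(im,cv2.COLOR_BGR2HSV)
b=reg&(hsv[...,0]>100)&(hsv[...,0]<130)&(hsv[...,1]>100); print("blue",b.sum(),np.nanmedian(P[b],0))
# oven
ov=np.zeros_like(reg);ov[40:185,75:225]=1
o=P[ov&(z>60)];print("oven",o.min(0),o.max(0))
cv2.imwrite("pics/crop0.png",cv2.resize(im[125:220,225:335],None,fx=6,fy=6,interpolation=cv2.INTER_CUBIC))
E
```

```text
plunger n 165 [ 601.57754032 -238.22375809  115.19334397] 5.50757419860588
[145 284] [159 298]
zmax 121.70416500218926
62 80 594 ((580.6470947265625, -232.4471435546875), (59.52150344848633, 142.11387634277344), 73.52240753173828)
84 96 0 ((0.0, 0.0), (0.0, 0.0), 0.0)
6 24 1986 ((566.891357421875, -186.8834228515625), (259.1754150390625, 215.8791046142578), 1.4654860496520996)
blue 159 [ 536.57752277 -229.44002484   66.01017689]
oven [546.913863   -40.59904925  60.10555642] [850.67583229 315.12399116 257.06119728]
```

View pics/crop0.png

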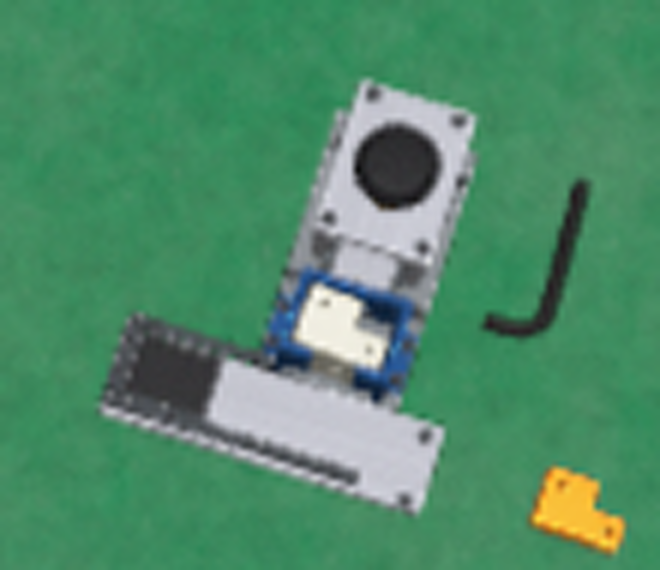

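```bash
cat >> h.py <<'E'
def quat(yaw):  # tool z down, tool y along feeder +-y; yaw = feeder yaw
    x=np.array([np.cos(yaw),np.sin(yaw),0]);y=np.array([-np.sin(yaw),np.cos(yaw),0]);out=[]
    for s in(1,-1):
        M=np.stack([-s*x,s*y,[0,0,-1]],1); q=R.from_matrix(M).as_quat(); out.append([q[3],*q[:3]])
    return out
E
python3 - <<'E'
from h import *
print("tip",bot.tip_reach)
P=np.load("top.npy"); print("mat z",np.nanmedian(P[215:235,300:380,2]),np.nanmedian(P[125:160,225:260,2]))
p=[520,-220,330]
js=[(bot.ik(p,q),q) for q in quat(np.radians(-16.5))]
print(js)
q=min((j for j in js if j[0] is not None),key=lambda j:abs(j[0][5]))[1]
bot.move_to(p,q); bot.move_gripper(0)
c,f,T=cam("wrist"); np.savez("w0.npz",P=cloud(c,f,T),T=T,f=f,cx=c["cx"],cy=c["cy"]); cv2.imwrite("pics/w0.png",c["image"])
s=bot.read_state();print(s["clock"],s["ee_pos"],s["tool_rot"],s["grip_width"],f,T.round(3).tolist())
E
```

```text
tip 19.0
mat z 3.973262206133768 3.927483862313011
[(array([-4.65108065e-01,  2.76453602e-01,  1.29052863e+00, -4.44089210e-16,
        1.57461043e+00, -1.74792506e+00]), [np.float64(0.0), np.float64(0.14349262199117932), np.float64(0.9896513868196702), np.float64(0.0)]), (array([-4.65108065e-01,  2.76453602e-01,  1.29052863e+00, -4.44089210e-16,
        1.57461043e+00,  1.39366759e+00]), [np.float64(-0.0), np.float64(0.9896513868196702), np.float64(-0.14349262199117932), np.float64(0.0)])]
2.4417 [ 519.98756063 -219.98068473  329.99292568] [-4.49350317e-07  9.89653247e-01 -1.43479791e-01 -2.07108297e-05] 0.0013452988022572838 282.3937646557824 [[-0.284, -0.92, -0.271, 588.871], [-0.959, 0.272, 0.081, -239.274], [-0.0, 0.283, -0.959, 487.612], [0.0, 0.0, 0.0, 1.0]]
```

View pics/w0.png

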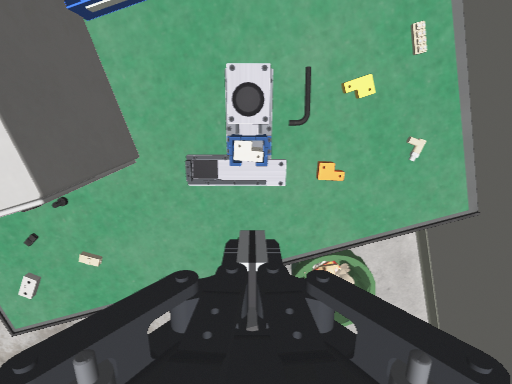

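The wrist view shows the feeder almost square in the image: plunger (248,99), magazine (248,150), lane from (187,170) to (286,173). I'll refine the pose from this depth.

```bash
python3 - <<'E'
from h import *
d=np.load("w0.npz");P=d["P"];z=P[...,2]
mz=np.nanmedian(z[190:215,180:300]);print("mat",mz)
reg=np.zeros(z.shape,bool);reg[55:195,180:292]=1
im=cv2.imread("pics/w0.png")
for n,lo,hi in(("pl",109,122),("body",62,80),("floor",7,13),("lane",7,18)):
    m=reg&(z-mz>lo)&(z-mz<hi)
    if n in("lane","floor"): m[:154]=0
    m=cv2.morphologyEx(m.astype(np.uint8),cv2.MORPH_OPEN,np.ones((3,3)))>0
    r=cv2.minAreaRect(P[m][:,:2].astype(np.float32));print(n,m.sum(),P[m].mean(0),r)
    v,u=np.argwhere(m).T;print(u.min(),u.max(),v.min(),v.max())
# plunger by ray: dark blob
g=cv2.cvtColor(im,cv2.COLOR_BGR2GRAY);m=np.zeros_like(g);m[78:122,228:268]=(g[78:122,228:268]<60)
n,l,st,ce=cv2.connectedComponentsWithStats(m.astype(np.uint8));i=1+np.argmax(st[1:,4]);print(st[i],ce[i])
T=d["T"];f=d["f"]
def ray(u,v,h):
    w=T[:3,:3]@[(u-d["cx"])/f,(v-d["cy"])/f,1];return T[:3,3]+w*(h-T[2,3])/w[2]
print("plray",ray(*ce[i],115+mz))
E
```

```text
mat 2.33300995493488
pl 767 [ 603.46602381 -237.83926588  114.30159621] ((603.1322021484375, -237.61363220214844), (36.86201095581055, 38.36751937866211), 73.3182373046875)
233 262 83 115
body 2125 [ 601.7247039  -236.97187699   72.10562618] ((581.9088134765625, -231.2193603515625), (59.78841018676758, 140.50747680664062), 73.51892852783203)
226 269 63 165
floor 569 [ 504.24823451 -162.77721844   11.44308676] ((503.23724365234375, -182.73361206054688), (161.50164794921875, 50.2792854309082), 73.10713195800781)
187 281 155 184
lane 1071 [ 504.53867854 -160.14054688   12.68958243] ((502.4690856933594, -182.1160888671875), (161.9104766845703, 53.13101577758789), 73.49336242675781)
186 281 155 185
[233  82  31  34 319] [248.06269592  98.99373041]
plray [ 602.99736796 -238.41189418  117.33300995]
```

```bash
cat >> h.py <<'E'
O=np.array([534,-217.5,1.0]); YAW=np.radians(-16.5)
def W(x,y,z): 
    c,s=np.cos(YAW),np.sin(YAW); return [O[0]+c*x-s*y,O[1]+s*x+c*y,O[2]+z]
Q=quat(YAW)[1]
E
python3 - <<'E'
from h import *
bot.move_to(W(72,0,175),Q)
bot.servo_line(W(72,0,138),speed=100)
print(bot.servo_line(W(72,0,100),speed=40,until_force=3), bot.read_state()["ee_pos"][2]-19,bot.read_state()["ft_force"])
print(bot.servo_line(W(72,0,102),speed=40,until_force=25), bot.read_state()["ee_pos"][2]-19,bot.read_state()["ft_force"])
bot.dwell(0.3);s=bot.read_state();print(s["ee_pos"],s["ft_force"],s["clock"])
E
```

```text
False 82.31663730039261 [ 0.07466762 -0.70748129  0.23028517]
False 84.39859295238266 [ 0.05096767 -0.25041613 -0.28103881]
[ 603.02186584 -237.95011728  102.97212933] [-0.16774551 -0.00370772 -0.5445291 ] 5.3417
```

No contact force was felt, so I look before going on.

```bash
python3 - <<'E'
from h import *
a=cam("wrist")[0]["image"]; b=cam("side")[0]["image"][140:230,220:330]
b=cv2.resize(b,(469,384),interpolation=cv2.INTER_CUBIC); cv2.imwrite("pics/p1.png",np.hstack([a[:,110:410],b]))
E
```

```text
(no output)
```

View pics/p1.png

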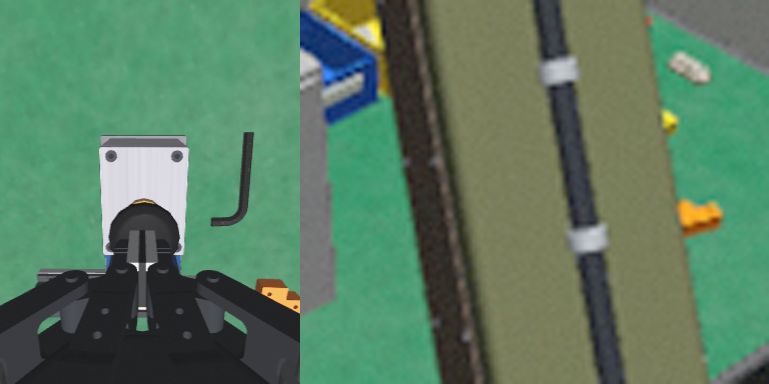

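```bash
python3 - <<'E'
from h import *
c,f,T=cam("wrist");P=cloud(c,f,T)
for u,v in((255,212),(235,222),(275,222),(225,240),(284,240),(255,160),(254,240),(254,260),(245,245),(262,245)): print(u,v,P[v,u].round(1),c["image"][v,u])
s=bot.read_state();print(s["ee_pos"],s["grip_width"],s["ft_force"],s["effort"])
E
```

```text
255 212 [ 619.6 -243.5  113.7] [46 44 45]
235 222 [ 617.4 -231.3  114.5] [57 53 54]
275 222 [ 611.  -252.6  114.3] [50 46 48]
225 240 [ 608.7 -222.6  114.9] [48 44 46]
284 240 [ 598.5 -254.6  113.5] [46 43 45]
255 160 [ 640.6 -250.1   72.9] [228 220 220]
254 240 [ 613.3 -240.9  134.8] [32 31 30]
254 260 [ 613.  -240.7  153.3] [33 31 30]
245 245 [ 614.2 -236.7  139.5] [99 98 96]
262 245 [ 611.3 -244.3  138.2] [100  98  96]
[ 603.02357543 -237.95551717  102.98312078] -0.3837017360177146 [ 0.10197128 -0.43020874 -0.70561328] [ 5.96627251e-04 -6.99310255e+01 -3.42530000e+01  1.29369478e-04
  7.60335752e-04 -3.88133037e-05]
```

```bash
python3 - <<'E'
from h import *
c,f,T=cam("wrist");P=cloud(c,f,T)
for v in range(212,250,2): print(v,*(P[v,u].round(0).astype(int).tolist() for u in(240,247,251,254,258,262,270)))
cv2.imwrite("pics/p2.png",cv2.resize(c["image"][190:330,190:320],None,fx=4.2,fy=4.2,interpolation=cv2.INTER_CUBIC))
E
```

```text
212 [621, -235, 112] [621, -239, 113] [620, -241, 113] [620, -243, 114] [619, -245, 113] [618, -247, 113] [616, -251, 112]
214 [621, -235, 114] [620, -239, 115] [620, -241, 115] [619, -243, 114] [618, -245, 115] [617, -247, 114] [616, -251, 114]
216 [620, -235, 114] [618, -239, 113] [618, -241, 114] [618, -242, 114] [617, -245, 115] [617, -247, 115] [615, -251, 114]
218 [619, -235, 115] [618, -239, 116] [617, -240, 114] [617, -242, 115] [616, -244, 115] [615, -246, 114] [614, -251, 114]
220 [618, -234, 114] [617, -238, 116] [616, -240, 115] [616, -242, 115] [615, -244, 116] [614, -246, 114] [613, -250, 114]
222 [617, -234, 114] [616, -238, 116] [615, -240, 115] [614, -241, 114] [614, -244, 114] [613, -246, 114] [612, -250, 114]
224 [615, -234, 114] [615, -237, 115] [614, -240, 115] [614, -241, 116] [613, -243, 114] [612, -245, 116] [611, -250, 115]
226 [614, -233, 114] [614, -237, 115] [613, -239, 115] [612, -241, 115] [611, -243, 115] [611, -245, 115] [610, -249, 115]
228 [613, -233, 115] [612, -237, 114] [612, -239, 115] [611, -240, 115] [610, -243, 115] [610, -245, 116] [609, -249
[... 536 characters left out ...]
 [614, -240, 133] [613, -241, 132] [612, -243, 131] [612, -245, 131] [603, -247, 115]
240 [615, -234, 135] [614, -238, 135] [613, -239, 134] [613, -241, 135] [613, -243, 135] [612, -245, 134] [606, -248, 125]
242 [615, -234, 136] [614, -238, 137] [613, -239, 135] [613, -241, 137] [613, -243, 137] [612, -245, 138] [606, -248, 127]
244 [614, -234, 137] [614, -238, 138] [614, -240, 139] [613, -241, 139] [613, -243, 139] [612, -245, 139] [607, -248, 130]
246 [615, -234, 140] [614, -238, 141] [613, -239, 140] [613, -241, 140] [613, -243, 141] [612, -244, 140] [608, -248, 135]
248 [615, -235, 144] [614, -238, 143] [613, -239, 142] [613, -241, 143] [613, -243, 143] [612, -244, 143] [607, -247, 134]
```

View pics/p2.png

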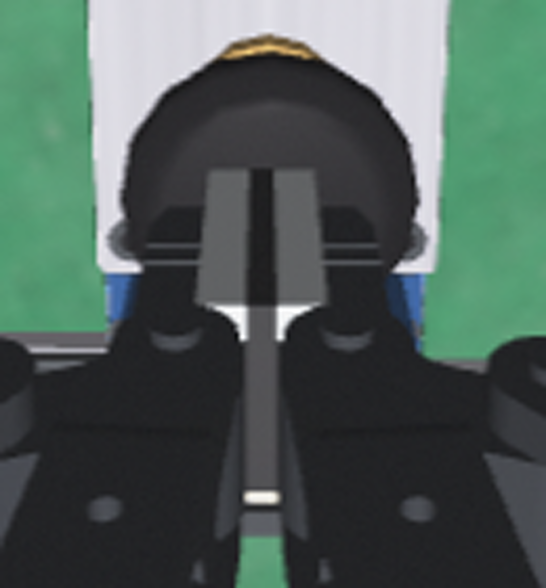

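The picture shows the closed fingertips about 6 mm above the unpressed head. The head top is at 115 and the tips at about 120, with the TCP reading 103. So the real tips sit about 17 mm behind the TCP, not 19 mm ahead. I'll feel for contact carefully.

```bash
python3 - <<'E'
from h import *
p=bot.read_state()["ee_pos"]
t=list(p);t[2]=p[2]-14
print(bot.servo_line(t,speed=15,until_force=2.5)); bot.dwell(0.1)
s=bot.read_state();print(s["ee_pos"],s["ft_force"],s["clock"])
E
```

```text
True
[ 603.06162298 -237.96786914   99.40451012] [1.40001055 0.01918931 2.66769695] 6.075
```

```bash
python3 - <<'E'
from h import *
p=bot.read_state()["ee_pos"]
t=list(p);t[2]=p[2]-31
print(bot.servo_line(t,speed=30,until_force=18)); 
s=bot.read_state();print(s["ee_pos"],s["ft_force"],s["clock"])
bot.dwell(0.25)
s=bot.read_state();print(s["ee_pos"],s["ft_force"],s["clock"])
c,f,T=cam("wrist");P=cloud(c,f,T)
print([P[v,u].round(0).tolist() for u,v in((254,212),(254,222),(254,234),(270,234),(270,246))])
cv2.imwrite("pics/p3.png",c["image"])
E
```

```text
True
[ 603.1625332  -238.03645373   75.96918327] [-2.33563824  0.87986447  6.89586126] 6.85
[ 603.15466457 -238.00284936   75.83588677] [-1.8418516   1.20409843  7.01800576] 7.1
[[621.0, -243.0, 88.0], [616.0, -242.0, 90.0], [613.0, -241.0, 100.0], [607.0, -248.0, 91.0], [607.0, -247.0, 106.0]]
```

```bash
python3 - <<'E'
from h import *
for k in range(6):
    t=bot.read_state()["ee_pos"].copy();t[2]-=1; bot.servo_line(t,speed=10)
    s=bot.read_state();print(s["ee_pos"][2],s["ft_force"][2],s["clock"])
    if s["ft_force"][2]>18:break
bot.dwell(0.15)
print(bot.read_state()["ft_force"])
t[2]=150; bot.servo_line(t,speed=90)
bot.dwell(0.2); bot.move_to(W(-10,-10,330),Q)
c,f,T=cam("wrist");P=cloud(c,f,T);np.savez("w1.npz",P=P,T=T,f=f,cx=c["cx"],cy=c["cy"])
s=bot.read_state();print(s["clock"],s["ee_pos"])
cv2.imwrite("pics/w1.png",c["image"]);cv2.imwrite("pics/w1c.png",cv2.resize(c["image"][50:250,150:350],None,fx=3,fy=3,interpolation=cv2.INTER_CUBIC))
E
```

```text
75.82053478985637 13.439699812596622 7.4
75.784908682945 12.362146828299297 7.65
75.7760735167044 12.607946086437382 7.9
75.777502894638 12.104125366127127 8.15
75.77078307866587 13.182639880794735 8.4
75.80179418564315 11.927746402208864 8.65
[-4.43591562  1.7809382  12.73242015]
10.85 [ 521.72125234 -224.20150659  328.65846302]
```

View pics/w1c.png

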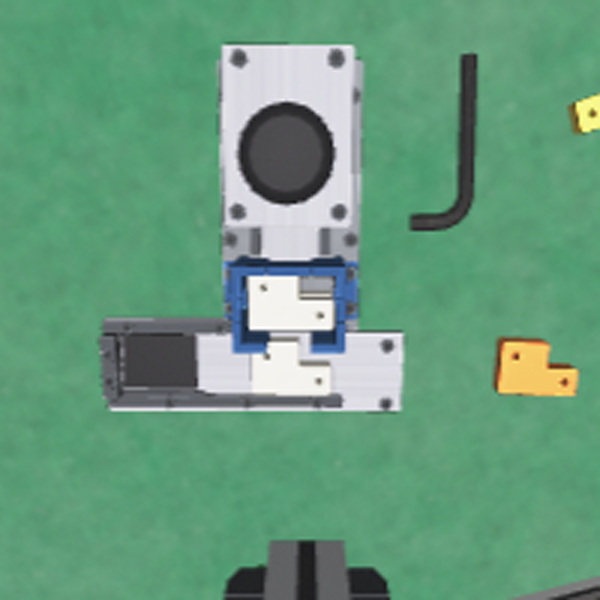

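Insert 1 is out in the lane, crop (252–330, 340–395), and the plunger is back up. The insert is notched at its +x/−y corner, so its −y end face only spans the front half. I'll measure the insert and the gripper's profile near the magazine before pushing.

```bash
python3 - <<'E'
from h import *
d=np.load("w1.npz");P=d["P"];c,s=np.cos(YAW),np.sin(YAW)
F=(P-O)@np.array([[c,s,0],[-s,c,0],[0,0,1]]).T
im=cv2.imread("pics/w1.png").astype(int)
v,u=np.mgrid[:384,:512]
wh=(im.min(-1)>195)&(im[...,2]-im[...,0]>4)
for n,m in(("fed",wh&(v>160)&(v<185)&(u>230)&(u<264)&(F[...,2]>19)&(F[...,2]<36)),("mag",wh&(v>135)&(v<163)&(u>225)&(u<268)&(F[...,2]>36))):
    q=F[m];print(n,m.sum(),np.percentile(q,[2,50,98],axis=0).round(1).tolist() if len(q) else "",u[m].min(),u[m].max(),v[m].min(),v[m].max())
pl=F[(u>232)&(u<260)&(v>90)&(v<110)];print("pl z",np.median(pl,axis=0))
print("floor z",np.median(F[166:178,272:280,2]),"mat",np.median(F[200:220,200:300,2]))
# gripper profile (tool coords approx: x feeder-aligned rel TCP)
tcp=np.array([521.72,-224.2,328.66]);g=(P-tcp)@np.array([[c,s,0],[-s,c,0],[0,0,1]]).T
near=(P[...,2]>250)
for lo in range(0,130,10):
    m=near&(g[...,2]>=lo)&(g[...,2]<lo+10)
    if m.sum()>5:
        q=g[m];print(lo,m.sum(),"x",q[:,0].min().round(),q[:,0].max().round(),"y",q[:,1].min().round(),q[:,1].max().round())
E
```

```text
fed 321 [[-53.1, -20.4, 24.9], [-42.4, 2.8, 26.7], [-25.9, 21.0, 28.3]] 234 259 165 181
mag 376 [[-12.8, -21.3, 42.8], [-1.8, 3.6, 44.8], [13.7, 20.8, 46.3]] 233 260 142 159
pl z [nan nan nan]
floor z 8.814347440047015 mat nan
10 18 x 10.0 11.0 y -5.0 7.0
20 370 x 6.0 11.0 y -12.0 15.0
30 526 x 5.0 11.0 y -12.0 15.0
40 519 x 6.0 11.0 y -12.0 15.0
50 900 x -12.0 14.0 y -26.0 26.0
60 3104 x -12.0 14.0 y -36.0 38.0
70 5336 x -10.0 16.0 y -44.0 46.0
80 6906 x -9.0 18.0 y -53.0 54.0
90 10246 x -9.0 18.0 y -60.0 62.0
100 11580 x 2.0 21.0 y -61.0 64.0
110 2375 x 14.0 21.0 y -18.0 20.0
```

```bash
python3 - <<'E'
from h import *
Z=4.5-O[2]; X=-46
bot.move_to(W(X,-48,100),Q)
print("down",bot.servo_line(W(X,-48,Z),speed=60,until_force=8)); s=bot.read_state();print(s["ee_pos"],s["ft_force"],s["clock"])
if s["ee_pos"][2]<7:
    print(bot.servo_line(W(X,10,Z),speed=30,until_force=8)); s=bot.read_state();print(s["ee_pos"],W(X,10,Z),s["ft_force"],s["clock"])
    c=bot.read_camera("wrist"); cv2.imwrite("pics/w2.png",c["image"])
E
```

```text
down False
[ 476.44585301 -250.54486696    4.81902482] [-0.17489186  0.42508238  0.89216765] 13.5417
False
[ 492.72959007 -194.92790323    4.51537743] [np.float64(492.73444564310233), np.float64(-194.8470967949376), np.float64(4.5)] [ 0.36660747 -0.5280162  -0.03372816] 15.625
```

View pics/w2.png

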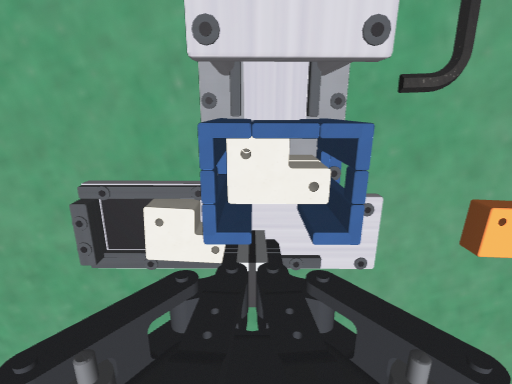

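The insert, (145–225, 200–260), is sliding squarely into the nest with about 28 mm to go to the end stop. I'll continue with a soft force limit.

```bash
python3 - <<'E'
from h import *
Z=4.5-O[2]; X=-46
print(bot.servo_line(W(X,32,Z),speed=25,until_force=8))
print(bot.servo_line(W(X,46,Z),speed=12,until_force=5)); bot.dwell(0.2)
s=bot.read_state();p=s["ee_pos"]-O;print("y",-np.sin(YAW)*p[0]+np.cos(YAW)*p[1],s["ft_force"],s["clock"])
c=bot.read_camera("wrist"); cv2.imwrite("pics/w3.png",c["image"])
E
```

```text
False
True
y 40.091314662952016 [-0.59425558 -5.09872053  1.69923634] 17.6583
```

View pics/w3.png

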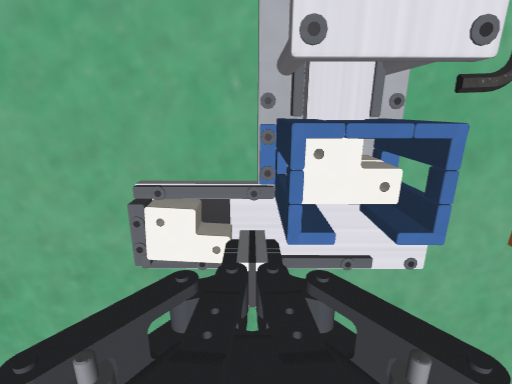

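The insert's left face, at (146, 200–260), is against the end stop and square. I'll back off, lift clear and check from above.

```bash
python3 - <<'E'
from h import *
Z=4.5-O[2]
bot.servo_line(W(-46,20,Z),speed=60); bot.servo_line(W(-46,20,120),speed=120); bot.move_to(W(-10,20,300),Q); bot.dwell(0.2)
c,f,T=cam("wrist");P=cloud(c,f,T);cs,sn=np.cos(YAW),np.sin(YAW)
F=(P-O)@np.array([[cs,sn,0],[-sn,cs,0],[0,0,1]]).T;im=c["image"].astype(int)
m=(im.min(-1)>190)&(im[...,2]-im[...,0]>4)&(F[...,2]>20)&(F[...,2]<34)&(F[...,1]>40)&(F[...,1]<110)&(F[...,0]<-10)&(F[...,0]>-70)
print(m.sum(),np.percentile(F[m],[1,50,99],axis=0).round(1).tolist(),cv2.minAreaRect(F[m][:,:2].astype(np.float32)))
pm=(np.abs(F[...,0]-72)<12)&(np.abs(F[...,1])<12);print("plunger z",np.nanmedian(F[...,2][pm]))
print(bot.read_state()["clock"])
cv2.imwrite("pics/w4.png",cv2.resize(c["image"][60:260,130:330],None,fx=3,fy=3,interpolation=cv2.INTER_CUBIC))
E
```

```text
378 [[-52.0, 54.0, 24.6], [-39.6, 78.7, 26.6], [-22.1, 96.1, 28.5]] ((-37.12214279174805, 74.65729522705078), (42.78478240966797, 29.798667907714844), 86.68544006347656)
plunger z 113.85583401076684
20.3333
```

View pics/w4.png

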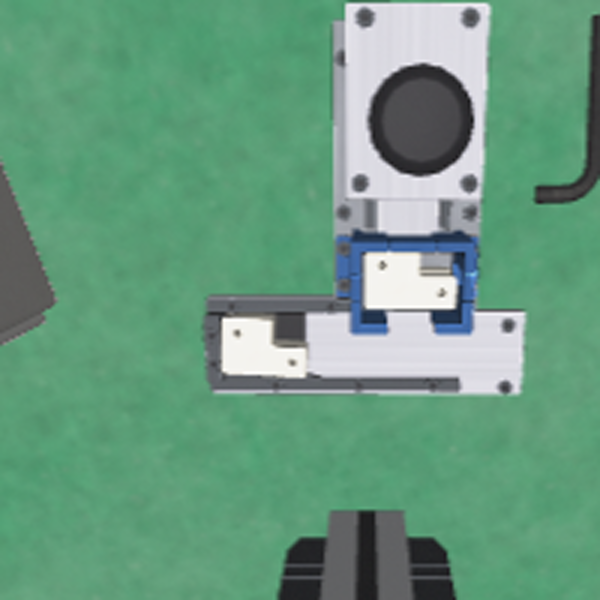

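The insert, crop (221–307, 318–376), sits against the end stop at about x −37, y 74.7. The plunger is up and the other inserts are still in the magazine, so I'm handing in.

```bash
python3 -c "
from rig import bot
print(bot.finish_job())"
```

```text
the job is handed in; nothing more can be done
None
```

I pressed the plunger down to its stop once, it sprang back up, and I slid the fed insert home against the end stop; the job is handed in, but the call returned no verdict.

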